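# Fit the cup head to a vortex mixer and hold a tube on it

### The arm

A 6-joint arm with a two-finger parallel gripper is mounted at the origin on a cart in front of the work surface, level with it; the furniture and walls round the work are solid. World frame = base frame: x ahead of the robot, y to its left, z up, the work surface at z = 0. Lengths are in m, angles in rad, forces in N, time in s.
With the tool pointing down it reaches from about 0.425 to 0.95 m from the base axis. Payload 3.5 kg.
Tool frame: the origin (TCP) lies between the finger pads; the fingertips stand 22 mm ahead of it and the grasp point (between the pads) lies 3 mm ahead of it (ctrl.nose_length is the z of the fingertips in the tool frame, in m); z points along the fingers, y is the line along which they close (so a half turn about z gives the same grasp; the last joint's range is limited). The gripper opens to 85 mm and grips with 20 to 120 N. Pads are 22 mm wide; open, the fingers measure 114 mm over their backs; the gripper's body (76 mm by 85 mm) begins 54 mm behind the grasp point. The pads swing forward as they close: fully open they stand 13 mm farther back than shut.
Start: joints at [-1.292, 0.286, 1.577, -0, 1.279, -0.15], TCP at [0.281, -0.614, 0.253] pointing down, gripper open.
Joint ranges: [-2.77, 2.77], [-0.9, 2.22], [0.21, 2.48], [-1.53, 4.67], [0.24, 2.81], [-2.84, 2.84]. Speed limits (rad/s): [2.79, 2.79, 3.14, 3.14, 3.14, 3.14].

### API

Orientations are given as a unit quaternion [x, y, z, w].
In Python, from plant import ctrl gives the robot as it stands. The module is installed in compiled form; this text tells all that it offers.
- The arm moves only by the tool send_rows, never from a script. Its argument "rows" is text: rows parted by semicolons, each of 7 numbers parted by spaces: the turn, a rotation vector about the tool's x, y, z in shares of 120 degrees (1.0 is 120 degrees), then the shift along the tool's x, y, z in a scale on which 1.0 is 0.75 m, then the opening, from -1 (shut) to 1 (fully open). A call has 1 to 8 rows; each row is the pose to reach, as a shift and turn from the pose commanded when the call began, along the tool's axes at that moment; what a row does not reach only later rows make up. A row lasts 1/8 s, in which the tool goes at most 62.5 mm and 10.7 degrees, less where a joint would pass 70% of its speed; a pose out of reach is approached as far as the arm can. No shift or turn number may pass 1 either way. A call with a gripper value outside its range is refused whole. The fingers move at their own pace and stop on an object; "grip_force" is the grip in N (left out, the last holds). Time passes only in rows, so rows that repeat a pose let the fingers close. It gives the time, the measured TCP pose, the force, the opening and the grip force at its end, in the units of the state.
- ctrl.get_state(): the state, without advancing time (a new reading comes with each control period).
- ctrl.read_camera(name): name is "scene" or "top" or "wrist"; returns a dict with "color" (384x512x3 uint8, red, green, blue), "fx", "fy", "cx", "cy" (pixels), "extrinsics" (4x4, takes a point from world to camera coordinates). Camera axes: x right, y down, z forward; pixel columns grow to the right and rows downward; lengths in m; the calibration is good to about 2 mm. A picture is of the moment at which its call begins. There is no depth.
- ctrl.sign_off(): hands the job in; it is judged then, once.
Trained networks look in a picture, given as the dict that the camera call returned (one of the last four; its "shot" number tells which), for a name from the list of things; names that differ only in an ending like _2 or _b are one class to them, and where a whole thing is asked for, a point or a joint stands for the part that bears it (a point fixed in the world has none). Each returns a list of dicts, best first, with "p" (0 to 1); they miss things now and then, are a little off and sometimes report something else, mostly with a low value. They report only what shows in the picture. A call takes as long as a camera call.
- ctrl.look_for(picture, target): "position" ([x, y, z] in m, in the coordinates of the camera as it stood for that picture, good to about 4 mm: the middle of the surface that is visible of it).
The state is a dict: "time": time; "qpos": joint angles; "dq": joint speeds; "joint_efforts": joint torques, N m; "eef_pos": TCP position; "tcp_rot": TCP orientation; "contact_force": force on the tool from outside, world axes, zero at the start; "wrist_torque": the same for the moment, N m; "opening": opening from 0.0 (shut) to 1.0 (fully open); "finger_force": force on a finger pad.
Only numpy, scipy, OpenCV 4.12 (cv2) and the standard library are available. Lean on these libraries where they do the work, as an engineer would, in place of code of your own. Each camera call takes 0.05 s, during which the arm holds its last target. There are 200 camera calls.

### The job

Set up and use the touch-operated vortex mixer: fit the loose blue cup head onto the mixer's square drive, fully home, and let go of it. Then take the orange-capped tube from the rack, stand its pointed end in the cup and press it straight down until the sprung drive is firmly on its stop, without forcing it; touch only the tube, and finish while still holding it pressed down there, upright. Leave the blue-capped tubes in the rack and everything else on the bench where it is.

Things in the scene. Friction and masses are not known exactly. Their poses are not given: they have to be found in the camera images.
- mixer: Vortex mixer, fixed: light grey housing on a dark foot, 150 (x) x 120 (y) mm, housing top 72 mm above the bench, sloping panel with dial and rocker on its -x side. Origin on the bench below the drive's axis; z up. In its middle a dark collar (52 mm across, top at 86 mm) from which the round steel drive (41 mm across) rises.
- drive_seat (a point): Centre of the flat round shoulder of the sprung drive, 102 mm above the bench while up; moves with it. On it stands a square steel stub, 14 x 14 mm, 14 mm tall, its top 4 mm tapered to 9 x 9 mm as a lead-in. The stub's sides run along this point's x and y axes (the mixer's), z up. The cup head's underside rests on this shoulder when fully home.
- drive (a joint): How far the drive is pressed down, m: 0 up, 0.010 at the hard stop. A spring returns it: it starts to move at 6 N and takes 11 N at the stop (about 1 N of it from head and tube); past that the force rises steeply. While held at the end the tube should press on the cup with 11 to 40 N, never more than 60 N: 15 to 20 N is good.
- cup_head: Loose blue cup head, about 80 g, upright on the bench at the start. Below, a 44 x 44 mm square skirt 20 mm tall, its sides along the head's x and y axes, to be gripped across two facing sides; in its underside a square bore 15.2 x 15.2 mm, 16 mm deep, sides parallel to the skirt's. Above, a round cup 42 mm across, up to 40 mm. Origin at the centre of the underside, z up.
- cup_floor (a point): Centre of the flat floor of the cup, 24 mm above the cup head's underside. From there the cup widens as a cone from 12 mm across to 37 mm across at its rim, 16 mm higher.
- tube_orange: 50 ml conical tube with an ORANGE screw cap, 115 mm long, about 60 g, upright in one of the rack's three places. Origin at the centre of its flat tip (8 mm across), z along the tube to the cap. The cone widens to 28 mm across 13 mm above the tip; the cap, 34 mm across, from 97.5 to 115 mm, is where to grip it.
- tube_blue_a: A tube like it with a blue cap, in another place of the rack; leave it there.
- tube_blue_b: A tube like it with a blue cap, in another place of the rack; leave it there.
- tube_rack: Ivory tube rack, fixed to the bench, 64 (x) x 194 (y) x 60 mm, origin at the centre of its underside. Three places in a row along its y axis, 56 mm apart; a standing tube's tip is 6 mm above the bench, so that its cap reaches from 103.5 to 121 mm. Lift tubes straight up by 60 mm to clear it.
- wash_bottle: White wash bottle with red cap, 188 mm tall, standing behind the mixer; bystander.
- tip_box: Box of pipette tips with clear lid, 91 x 116 x 69 mm, right of the mixer towards the back; bystander.
- mouse: Black computer mouse, 109 x 60 x 35 mm; bystander.

How it is judged:
By the outcome, as a careful person would: the job done as asked, in the order asked, and still so for the second after the job is handed in, while the arm keeps its last pose, push and grip.
It also fails if it takes over 61 s, if anything falls off the work surface, if the arm or the gripper's body presses on something with over 40 N, if the wrist force passes 120 N, or if a joint passes its speed limit or range.

## Working session

There is one attempt and no reset: what is moved stays moved. The work goes in short steps, Python scripts to look and compute and a tool call to move; the robot and the scene stay as the last step left them, time stands still between calls to the robot, and variables do not carry over. Pictures are saved under pics/ and viewed, at most 10 in all, crops included, and the job is handed in when it is done.

Besides the shell and the picture viewer there is one more tool, called as name(argument=value, ...) on one line, values as JSON. send_rows: Moves the arm, as the interface text tells. Its arguments: {"type":"object","properties":{"rows":{"type":"string"},"grip_force":{"type":"number"}},"required":["rows"]}

```bash
mkdir -p pics
cat > h.py <<'E'
import numpy as np, cv2
from plant import ctrl
from scipy.spatial.transform import Rotation as R
def cam(n,save=None):
    p=ctrl.read_camera(n)
    if save: cv2.imwrite(f'pics/{save}.png',cv2.cvtColor(p['color'],cv2.COLOR_RGB2BGR))
    return p
def toworld(p,x):
    E=np.array(p['extrinsics']); return E[:3,:3].T@(np.array(x)-E[:3,3])
def proj(p,X):
    E=np.array(p['extrinsics']); c=E[:3,:3]@np.array(X)+E[:3,3]
    return np.array([p['fx']*c[0]/c[2]+p['cx'],p['fy']*c[1]/c[2]+p['cy']])
def plane(p,u,v,z):
    E=np.array(p['extrinsics']); o=-E[:3,:3].T@E[:3,3]
    d=E[:3,:3].T@np.array([(u-p['cx'])/p['fx'],(v-p['cy'])/p['fy'],1]); return o+d*(z-o[2])/d[2]
def st():
    s=ctrl.get_state(); print('t',round(s['time'],2),'pos',np.round(s['eef_pos'],4),'eul',np.round(R.from_quat(s['tcp_rot']).as_matrix(),4).tolist(),'F',np.round(s['contact_force'],1),'open',round(s['opening'],3),'q',np.round(s['qpos'],3)); return s
E
python3 - <<'E'
from h import *
st()
for n in ('scene','top','wrist'):
    p=cam(n,n)
    print(n,p['fx'],np.round(toworld(p,[0,0,0]),3))
    for t in ('mixer','drive_seat','cup_head','tube_orange','tube_blue_a','tube_rack'):
        for d in ctrl.look_for(p,t)[:3]:
            w=toworld(p,d['position']);print(t,round(d['p'],2),np.round(w,3),np.round(proj(p,w)))
a=cv2.imread('pics/scene.png')
E
```

```text
t 0.0 pos [ 0.2805 -0.6133  0.2519] eul [[0.9095, 0.4157, -0.0007], [0.4157, -0.9095, 0.0023], [0.0004, -0.0024, -1.0]] F [-0.1  0.1 -0.9] open 1.002 q [-1.292  0.287  1.578  0.     1.279 -0.15 ]
scene 482.800920587201 [-0.074  0.675  1.16 ]
mixer 0.94 [ 0.465 -0.222  0.063] [312. 179.]
mixer 0.37 [ 0.642 -0.411  0.066] [305. 124.]
drive_seat 0.66 [ 0.64  -0.412  0.068] [306. 124.]
drive_seat 0.44 [ 0.671 -0.15   0.089] [248. 153.]
cup_head 0.6 [0.5   0.    0.024] [256. 222.]
tube_orange 0.69 [0.436 0.299 0.116] [195. 283.]
tube_blue_a 0.81 [0.45  0.191 0.111] [222. 254.]
tube_blue_a 0.72 [ 0.642 -0.41   0.065] [305. 124.]
tube_blue_a 0.48 [0.44  0.249 0.117] [208. 269.]
tube_rack 0.96 [0.432 0.267 0.058] [207. 288.]
top 359.25298303090165 [ 0.437 -0.055  1.212]
drive_seat 0.6 [ 0.485 -0.24   0.107] [327. 219.]
cup_head 0.57 [ 0.506 -0.005  0.033] [251. 213.]
tube_orange 0.52 [0.436 0.286 0.122] [154. 233.]
tube_blue_a 0.42 [0.46  0.181 0.122] [189. 226.]
tube_rack 0.83 [0.452 0.229 0.061] [178. 229.]
wrist 264.982567309216 [ 0.343 -0.587  0.374]
```

Run:
```python
import cv2
s=cv2.imread('pics/scene.png');t=cv2.imread('pics/top.png')
cv2.imwrite('pics/a.png',cv2.resize(s[60:360,110:410],(600,600),interpolation=cv2.INTER_CUBIC))
cv2.imwrite('pics/b.png',cv2.resize(t[120:320,110:376],(798,600),interpolation=cv2.INTER_CUBIC))
```

```text
(no output)
```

View pics/a.png

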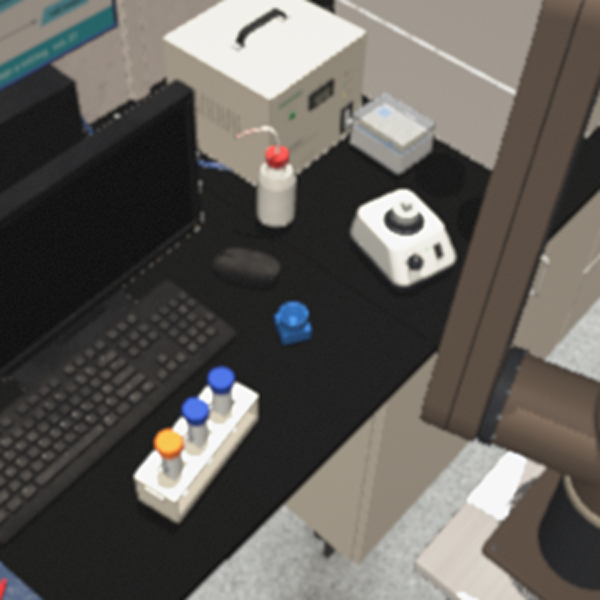

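View pics/b.png

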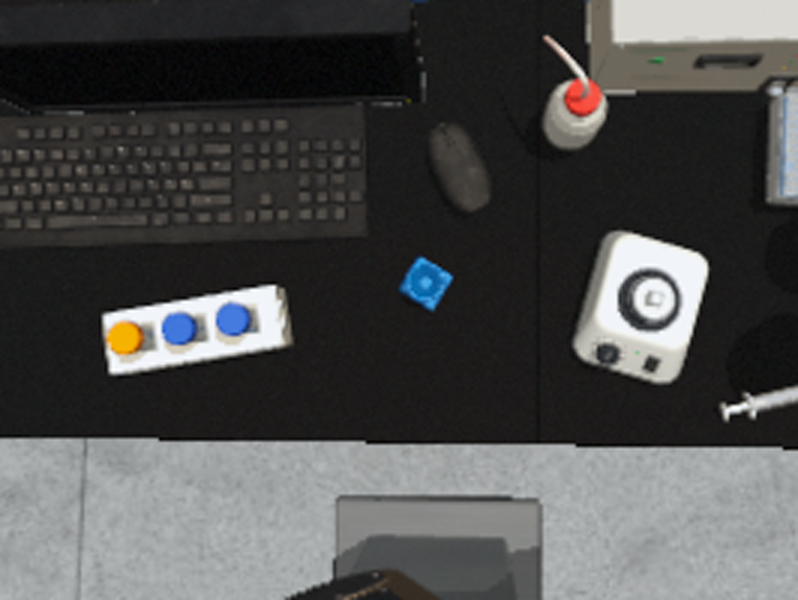

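The scene view (2x crop of 110..410, 60..360) shows the rack with the orange cap at its near-left end at (170,442), the blue head at (293,322) and the mixer drive at (405,210). The top view agrees, with the orange cap at (125,338), the head at (426,284) and the stub at (654,297). The mixer is yawed by about -17°, the head by about -26° (mod 90).

I'll move the wrist camera over the mixer first.

Careful with the scale: shifts go in shares of 0.75 m and turns go in shares of 120 degrees. That gives: -297 mm / 750 = -0.396, 289 mm / 750 = 0.3853, 42 degrees / 120 = 0.35.

send_rows(rows="0 0 0.35 0.3853 -0.396 -0.0267 1;0 0 0.35 0.3853 -0.396 -0.0267 1;0 0 0.35 0.3853 -0.396 -0.0267 1;0 0 0.35 0.3853 -0.396 -0.0267 1;0 0 0.35 0.3853 -0.396 -0.0267 1;0 0 0.35 0.3853 -0.396 -0.0267 1;0 0 0.35 0.3853 -0.396 -0.0267 1;0 0 0.35 0.3853 -0.396 -0.0267 1")

```text
time: 2.05
eef_pos: [0.4207, -0.2214, 0.2739]
tcp_rot: [0.989, -0.149, 0.001, 0.0]
contact_force: [1.0, -0.3, 0.6]
opening: 0.999
finger_force: 0.0
```

Run:
```python
from h import *
st()
p=cam('wrist','w1'); print(np.round(p['extrinsics'],3).tolist(),p['cx'],p['cy'])
for t in ('drive_seat','cup_head'):
    for d in ctrl.look_for(p,t)[:3]:
        w=toworld(p,d['position']);print(t,round(d['p'],2),np.round(w,3),np.round(proj(p,w)))
```

```text
t 2.05 pos [ 0.4207 -0.2214  0.2739] eul [[0.9554, -0.2954, 0.0011], [-0.2954, -0.9554, -0.0006], [0.0012, 0.0003, -1.0]] F [ 1.  -0.3  0.6] open 0.999 q [-0.698 -0.185  2.029  0.     1.296  1.172]
[[-0.295, -0.955, -0.0, -0.088], [-0.921, 0.285, 0.267, 0.411], [-0.255, 0.079, -0.964, 0.524], [0.0, 0.0, 0.0, 1.0]] 255.18248881587633 192.12197072615197
drive_seat 0.98 [ 0.488 -0.244  0.108] [256. 116.]
cup_head 0.76 [ 0.508 -0.013  0.033] [ 90. 154.]
cup_head 0.68 [ 0.491 -0.248  0.1  ] [259. 113.]
```

View pics/w1.png

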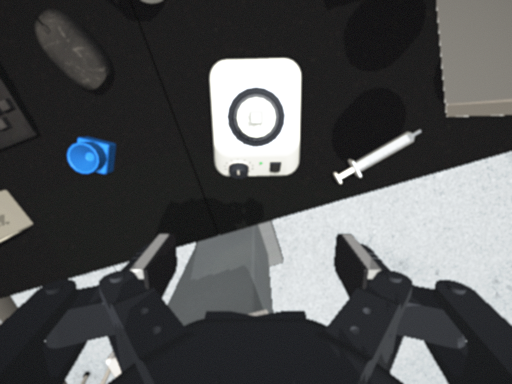

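The wrist view shows the mixer with its drive at (256,117) and the head at (90,155), both matching the networks. Next is a closer second view.

Scaled: 64 mm / 750 = 0.0853, 41 mm / 750 = 0.0547.

send_rows(rows="0 0 0 0.0547 0 0.0853 1;0 0 0 0.0547 0 0.0853 1;0 0 0 0.0547 0 0.0853 1")

```text
time: 2.58
eef_pos: [0.4584, -0.2364, 0.2083]
tcp_rot: [0.988, -0.152, -0.002, -0.001]
contact_force: [-0.5, 0.5, 0.3]
opening: 1.0
finger_force: 0.0
```

Run:
```python
from h import *
st()
p=cam('wrist','w2'); t=cam('top')
for q in (p,t):
    for d in ctrl.look_for(q,'drive_seat')[:1]:
        w=toworld(q,d['position']);print(round(d['p'],2),np.round(w,3),np.round(proj(q,w)))
E=np.array(p['extrinsics'])
# metric rectifications around (.488,-.244): 0.25mm/px, image x=-y world, up=+x
def rect(p,z,c,s=.00025,n=600):
    uv=np.float32([[0,0],[n,0],[n,n],[0,n]])
    W=[[c[0]+(n/2-v)*s,c[1]+(n/2-u)*s,z] for u,v in uv]
    H=cv2.getPerspectiveTransform(np.float32([proj(p,w) for w in W]),uv)
    return cv2.warpPerspective(cv2.cvtColor(p['color'],cv2.COLOR_RGB2BGR),H,(n,n),flags=cv2.INTER_CUBIC)
a=rect(p,.102,(.488,-.244),.000125); b=rect(p,.072,(.488,-.244),.0003)
for i,im in enumerate((a,b)):
    pass
cv2.imwrite('pics/m.png',np.hstack([cv2.resize(a,(400,400)),cv2.resize(b,(400,400))]))
```

```text
t 2.58 pos [ 0.4584 -0.2364  0.2083] eul [[0.9537, -0.3007, -0.0028], [-0.3007, -0.9537, 0.0019], [-0.0032, -0.001, -1.0]] F [-0.5  0.5  0.3] open 1.0 q [-0.673 -0.023  2.004 -0.     1.163  1.203]
0.6 [ 0.489 -0.244  0.107] [252. 164.]
```

View pics/m.png

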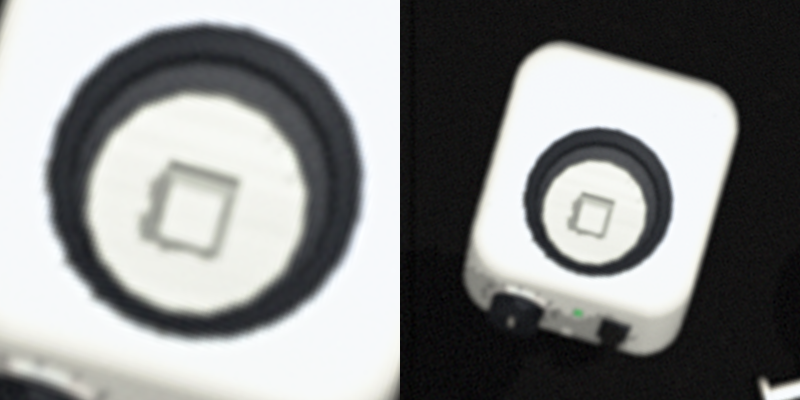

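The rectified crops show the drive disc, centre (197,204) and about 219 px or 41 mm across on the z = 102 mm plane, which confirms the height. The stub and the housing are yawed the same way. Next I fit these precisely.

```bash
cat >> h.py <<'E'
def rect(p,z,c,s=.00025,n=600):
    uv=np.float32([[0,0],[n,0],[n,n],[0,n]])
    W=[[c[0]+(n/2-v)*s,c[1]+(n/2-u)*s,z] for u,v in uv]
    H=cv2.getPerspectiveTransform(np.float32([proj(p,w) for w in W]),uv)
    return cv2.warpPerspective(cv2.cvtColor(p['color'],cv2.COLOR_RGB2BGR),H,(n,n),flags=cv2.INTER_CUBIC)
def unpix(u,v,c,s,n=600): return np.round([c[0]+(n/2-v)*s,c[1]+(n/2-u)*s],4)
def blob(mask,pt=None,hull=True):
    cs,_=cv2.findContours(mask.astype(np.uint8),cv2.RETR_LIST,cv2.CHAIN_APPROX_NONE)
    if pt is not None: cs=[c for c in cs if cv2.pointPolygonTest(c,pt,False)>=0 and cv2.contourArea(c)>200]; 
    return sorted(cs,key=cv2.contourArea)
E
python3 - <<'E'
from h import *
c=(.488,-.244)
for n in('wrist','top'):
    p=cam(n)
    a=rect(p,.102,c,.000125); g=cv2.cvtColor(a,cv2.COLOR_BGR2GRAY)
    for th in (130,165):
        for k in blob(g>th,(300,300)):
            (x,y),ax,_=cv2.fitEllipse(cv2.convexHull(k)) 
            print(n,th,'disc',unpix(x,y,c,.000125),np.round(np.array(ax)*.125,1))
    b=rect(p,.072,c,.0003); gb=cv2.cvtColor(b,cv2.COLOR_BGR2GRAY)
    k=blob(gb>120)[-1]; r=cv2.minAreaRect(k); print(n,'house',unpix(*r[0],c,.0003),np.array(r[1])*.3,r[2])
    q=rect(p,.116,c,.000125); gq=cv2.cvtColor(q,cv2.COLOR_BGR2GRAY)
    for th in (190,200,210,220):
      for k in blob(gq>th):
        r=cv2.minAreaRect(k); w=np.array(r[1])*.125
        if 6<min(w)<18 and max(w)<20: print(n,'stub',th,unpix(*r[0],c,.000125),np.round(w,1),round(r[2],1))
    e=cv2.createLineSegmentDetector().detect(g)[0]
    if e is not None and n=='wrist':
        for l in e[:,0]:
            if np.hypot(l[2]-l[0],l[3]-l[1])>45 and 200<l[0]<400 and 200<l[1]<420: print('line',np.round(l),round(np.degrees(np.arctan2(l[3]-l[1],l[2]-l[0]))%90,1))
E
```

```text
wrist 130 disc [ 0.4875 -0.2433] [41.6 41.8]
wrist 130 disc [ 0.4914 -0.2447] [59.  59.3]
wrist 130 disc [ 0.4895 -0.2464] [ 87.7 125.3]
wrist 165 disc [ 0.4874 -0.2433] [40.8 41.1]
wrist 165 disc [ 0.4914 -0.2447] [59.7 59.9]
wrist 165 disc [ 0.4897 -0.2462] [ 90.3 116.8]
wrist house [ 0.489  -0.2439] [103.30886536 126.1381897 ] 15.94539737701416
wrist stub 190 [ 0.49   -0.2415] [11.5 18.3] 40.7
wrist stub 200 [ 0.488  -0.2435] [10.2 11.8] 17.0
wrist stub 200 [ 0.4885 -0.2425] [15.  15.9] 16.9
wrist stub 210 [ 0.4879 -0.2434] [ 9.8 10.7] 17.0
wrist stub 210 [ 0.4885 -0.2425] [15.4 16.3] 17.2
wrist stub 220 [ 0.4877 -0.2434] [9.4 9.8] 15.9
wrist stub 220 [ 0.4884 -0.2425] [15.9 16.7] 17.1
line [260. 238. 359. 268.] 16.8
line [255. 274. 242. 329.] 13.0
line [327. 275. 265. 255.] 17.9
line [352. 301. 330. 375.] 17.1
line [317. 361. 336. 299.] 17.5
top 130 disc [ 0.4845 -0.2436] [  7.9 128.9]
top house [ 0.4993 -0.1994] [ 63.54019775 153.32157898] 36.077999114990234
```

Scaled: -236 mm / 750 = -0.3147, -52 mm / 750 = -0.0693, 9 degrees / 120 = 0.075.

send_rows(rows="0 0 0.075 -0.0693 -0.3147 0 1;0 0 0.075 -0.0693 -0.3147 0.0267 1;0 0 0.075 -0.0693 -0.3147 0.04 1;0 0 0.075 -0.0693 -0.3147 0.04 1;0 0 0.075 -0.0693 -0.3147 0.04 1")

```text
time: 3.5
eef_pos: [0.4795, 0.0082, 0.1791]
tcp_rot: [0.974, -0.226, -0.0, -0.0]
contact_force: [-0.2, -0.3, -0.8]
opening: 1.003
finger_force: 0.0
```

```bash
cat > cup.py <<'E'
from h import *
st(); c=(.507,-.009)
ims=[]
for n in('wrist','top'):
    p=cam(n,'cup_'+n)
    for d in ctrl.look_for(p,'cup_head')[:1]:
        w=toworld(p,d['position']);print(n,round(d['p'],2),np.round(w,4),np.round(proj(p,w)))
    for z in (.04,.02,0):
        a=rect(p,z,c,.0002); h=cv2.cvtColor(a,cv2.COLOR_BGR2HSV)
        if z==.02: ims.append(a)
        m=(h[...,0]>90)&(h[...,0]<130)&(h[...,1]>120)&(h[...,2]>40)
        k=blob(m)[-1]; r=cv2.minAreaRect(k); e=cv2.fitEllipse(cv2.convexHull(k))
        print(n,z,'rect',unpix(*r[0],c,.0002),np.round(np.array(r[1])*.2,1),round(r[2],1),'ell',unpix(*e[0],c,.0002))
cv2.imwrite('pics/cup.png',np.hstack([cv2.resize(i,(400,400)) for i in ims]))
E
python3 cup.py
```

```text
t 3.5 pos [0.4795 0.0082 0.1791] eul [[0.8981, -0.4398, -0.0006], [-0.4398, -0.8981, 0.0006], [-0.0008, -0.0002, -1.0]] F [-0.2 -0.3 -0.8] open 1.003 q [-0.195 -0.075  2.112  0.     1.106  1.831]
wrist 0.7 [ 0.5101 -0.0074  0.0338] [255. 154.]
wrist 0.04 rect [ 0.5074 -0.0069] [45.1 47.9] 30.9 ell [ 0.5092 -0.0078]
wrist 0.02 rect [ 0.5048 -0.0057] [48.6 51.6] 31.0 ell [ 0.5066 -0.0066]
wrist 0 rect [ 0.5022 -0.0045] [52.  55.2] 31.0 ell [ 0.5043 -0.0054]Traceback (most recent call last):
  File "cup.py", line 12, in <module>
    k=blob(m)[-1]; r=cv2.minAreaRect(k); e=cv2.fitEllipse(cv2.convexHull(k))
      ~~~~~~~^^^^
IndexError: list index out of range
```

Run:
```python
from h import *
c=(.507,-.009)
p=cam('wrist')
a=rect(p,.04,c,.000133,); b=rect(p,.02,c,.000133)
cv2.imwrite('pics/cup.png',np.hstack([cv2.resize(i,(400,400)) for i in (a,b)]))
g=cv2.cvtColor(b,cv2.COLOR_BGR2GRAY)
for l in cv2.createLineSegmentDetector().detect(g)[0][:,0]:
    if np.hypot(l[2]-l[0],l[3]-l[1])>50: print('line',np.round(l/1.5),round(np.degrees(np.arctan2(l[3]-l[1],l[2]-l[0]))%90,1))
```

```text
line [ 71. 265. 103. 308.] 53.1
line [288. 247. 329. 175.] 29.7
line [330. 162. 298. 147.] 26.2
line [102. 309. 164. 336.] 23.6
line [ 77. 157.  59. 205.] 20.3
line [275. 280. 287. 246.] 20.1
line [110. 117.  86. 150.] 35.9
line [244. 314. 276. 277.] 40.8
line [143.  61. 115. 107.] 31.1
line [229. 347. 246. 313.] 26.9
line [187. 335. 217. 351.] 28.3
line [231.  99. 182.  76.] 25.9
```

View pics/cup.png

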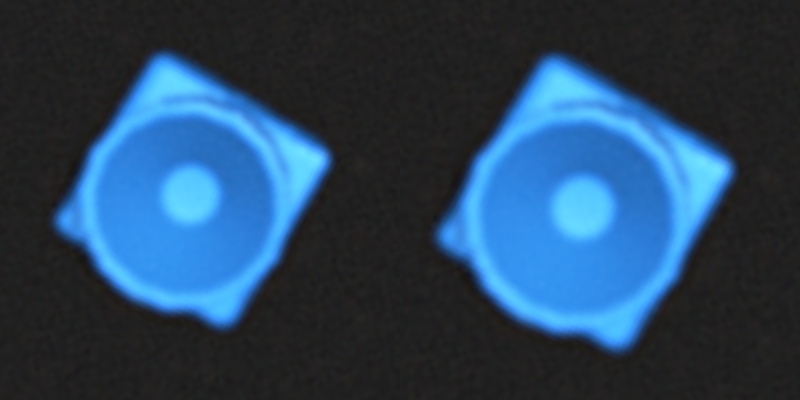

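The z = 20 mm rectification (right panel) shows skirt corners at (153,55), (334,168), (222,350) and (38,238). That gives sides of about 43 mm, centre (0.506, -0.006) and yaw -31°. Now I grasp the head.

Scaled: 156 mm / 750 = 0.208, 145 mm / 750 = 0.1933, 5 degrees / 120 = 0.0417.

send_rows(rows="0 0 0.0417 0.04 0.0013 0.0533 1;0 0 0.0417 0.04 0.0013 0.12 1;0 0 0.0417 0.04 0.0013 0.16 1;0 0 0.0417 0.04 0.0013 0.1933 1;0 0 0.0417 0.04 0.0013 0.208 1;0 0 0.0417 0.04 0.0013 0.208 1")

```text
time: 4.5
eef_pos: [0.5066, -0.0102, 0.0231]
tcp_rot: [0.962, -0.272, -0.0, 0.0]
contact_force: [0.4, -0.2, 0.4]
opening: 1.005
finger_force: 0.0
```

send_rows(rows="0 0 0 0 0 0 -1;0 0 0 0 0 0 -1;0 0 0 0 0 0 -1;0 0 0 0 0 0 -1;0 0 0 0 0 0 -1;0 0 0 0 0 0 -1", grip_force=40)

```text
time: 5.25
eef_pos: [0.5078, -0.0095, 0.0247]
tcp_rot: [0.963, -0.271, 0.001, -0.0]
contact_force: [-0.5, -0.3, 6.6]
opening: 0.508
finger_force: 43.0
```

Scaled: -150 mm / 750 = -0.2, -100 mm / 750 = -0.1333.

send_rows(rows="0 0 0 0 0 -0.0533 -1;0 0 0 0 0 -0.1333 -1;0 0 0 0 0 -0.2 -1;0 0 0 0 0 -0.2 -1;0 0 0 0 0 -0.2 -1")

```text
time: 5.88
eef_pos: [0.5058, -0.0091, 0.1723]
tcp_rot: [0.963, -0.271, -0.001, 0.0]
contact_force: [-0.0, 0.5, -0.6]
opening: 0.506
finger_force: 42.2
```

```bash
cat > held.py <<'E'
from h import *
s=st(); P=np.array(s['eef_pos']); T=R.from_quat(s['tcp_rot']).as_matrix()
p=cam('wrist','held'); n=600; sc=.000133
def W(u,v,dz): return P+T@np.array([(n/2-v)*sc,(u-n/2)*sc,dz])  # up=tool x, right=tool y
out=[]
for dz in (.0247-.04,.0247-.02):
    uv=np.float32([[0,0],[n,0],[n,n],[0,n]])
    H=cv2.getPerspectiveTransform(np.float32([proj(p,W(u,v,dz)) for u,v in uv]),uv)
    out.append(cv2.resize(cv2.warpPerspective(cv2.cvtColor(p['color'],cv2.COLOR_RGB2BGR),H,(n,n),flags=cv2.INTER_CUBIC),(400,400)))
cv2.imwrite('pics/held2.png',np.hstack(out))
E
python3 held.py
```

```text
t 5.88 pos [ 0.5058 -0.0091  0.1723] eul [[0.8534, -0.5213, -0.0017], [-0.5213, -0.8534, 0.0003], [-0.0016, 0.0006, -1.0]] F [-0.   0.5 -0.6] open 0.506 q [-0.219 -0.004  2.057 -0.     1.09   1.9  ]
```

View pics/held2.png

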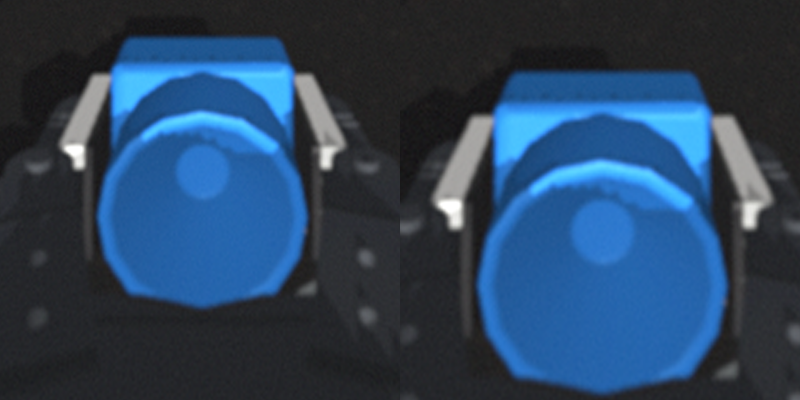

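The held head shows its far skirt edge at row 105 and its sides at columns 495..710 (right panel), with the rim centred at (203,208) (left panel). So the head sits about 2.7 mm behind the TCP in tool x and is square in the jaws. Now I carry it over the drive.

Scaled: 209 mm / 750 = 0.2787, 109 mm / 750 = 0.1453, -14.3 degrees / 120 = -0.1192.

send_rows(rows="0 0 -0.1192 0.1453 0.2787 0 -1;0 0 -0.1192 0.1453 0.2787 0 -1;0 0 -0.1192 0.1453 0.2787 0 -1;0 0 -0.1192 0.1453 0.2787 0 -1;0 0 -0.1192 0.1453 0.2787 0 -1;0 0 -0.1192 0.1453 0.2787 0 -1;0 0 -0.1192 0.1453 0.2787 0 -1")

```text
time: 6.8
eef_pos: [0.4903, -0.2429, 0.1721]
tcp_rot: [0.989, -0.148, -0.001, -0.001]
contact_force: [-0.7, 0.3, 0.1]
opening: 0.505
finger_force: 42.2
```

```bash
cat > go.py <<'E'
import sys
from h import *
x,y,z,yaw=map(float,sys.argv[1:5])
s=st(); T=R.from_quat(s['tcp_rot']).as_matrix()
cy,sy=np.cos(np.radians(yaw)),np.sin(np.radians(yaw))
D=np.array([[cy,sy,0],[sy,-cy,0],[0,0,-1]])
print('turn',np.round(np.degrees(R.from_matrix(T.T@D).as_rotvec()),2),'shift',np.round(1000*T.T@(np.array([x,y,z])-s['eef_pos']),1))
E
python3 go.py .4902 -.2442 .1417 -17.1
```

```text
t 6.8 pos [ 0.4903 -0.2429  0.1721] eul [[0.9561, -0.293, -0.0019], [-0.293, -0.9561, 0.0017], [-0.0023, -0.0011, -1.0]] F [-0.7  0.3  0.1] open 0.505 q [-0.645  0.09   1.96   0.     1.094  1.223]
turn [-0.06  0.13  0.06] shift [ 0.3  1.3 30.4]
```

Scaled: 36 mm / 750 = 0.048, 34 mm / 750 = 0.0453.

send_rows(rows="0 0 0 0 0.0013 0.0267 -1;0 0 0 0 0.0013 0.0373 -1;0 0 0 0 0.0013 0.0413 -1;0 0 0 0 0.0013 0.0453 -1;0 0 0 0 0.0013 0.048 -1;0 0 0 0 0.0013 0.048 -1")

```text
time: 7.55
eef_pos: [0.4908, -0.2454, 0.1379]
tcp_rot: [0.989, -0.149, 0.001, -0.0]
contact_force: [1.0, 2.5, 0.8]
opening: 0.503
finger_force: 42.4
```

Scaled: 8 mm / 750 = 0.0107, 6 mm / 750 = 0.008.

send_rows(rows="0 0 0 0 -0.0009 0.0027 -1;0 0 0 0 -0.0009 0.0053 -1;0 0 0 0 -0.0009 0.008 -1;0 0 0 0 -0.0009 0.0107 -1;0 0 0 0 -0.0009 0.0107 -1")

```text
time: 8.18
eef_pos: [0.4908, -0.2443, 0.1291]
tcp_rot: [0.989, -0.149, 0.0, -0.001]
contact_force: [1.7, 3.5, 2.4]
opening: 0.502
finger_force: 42.4
```

Scaled: 3 mm / 750 = 0.004, 2 mm / 750 = 0.0027.

send_rows(rows="0 0 0 0 -0.0008 0.0013 -1;0 0 0 0 -0.0008 0.0027 -1;0 0 0 0 -0.0008 0.004 -1;0 0 0 0 -0.0008 0.004 -1")

```text
time: 8.68
eef_pos: [0.4905, -0.2442, 0.1265]
tcp_rot: [0.989, -0.149, -0.0, -0.0]
contact_force: [0.3, 3.1, 4.3]
opening: 0.509
finger_force: 42.8
```

Scaled: 3 mm / 750 = 0.004, 2 mm / 750 = 0.0027.

send_rows(rows="0 0 0 0 -0.0008 0.0013 -1;0 0 0 0 -0.0008 0.0027 -1;0 0 0 0 -0.0008 0.004 -1;0 0 0 0 -0.0008 0.004 -1")

```text
time: 9.18
eef_pos: [0.4906, -0.2441, 0.1235]
tcp_rot: [0.989, -0.149, -0.0, 0.0]
contact_force: [-4.2, 1.4, 5.6]
opening: 0.503
finger_force: 42.9
```

Scaled: 5 mm / 750 = 0.0067, 4 mm / 750 = 0.0053.

send_rows(rows="0 0 0 -0.0007 0 0.0027 -1;0 0 0 -0.0007 0 0.0053 -1;0 0 0 -0.0007 0 0.0067 -1;0 0 0 -0.0007 0 0.0067 -1")

```text
time: 9.68
eef_pos: [0.4906, -0.2441, 0.1192]
tcp_rot: [0.989, -0.149, 0.0, 0.0]
contact_force: [-3.8, 2.4, 7.9]
opening: 0.503
finger_force: 43.2
```

send_rows(rows="0 0 0 0 0 -0.004 -1;0 0 0 0 0 -0.0067 -1;0 0 0 0 0 -0.0067 0.2;0 0 0 0 0 -0.0067 0.5;0 0 0 0 0 -0.0067 1;0 0 0 0 0 -0.0067 1;0 0 0 0 0 -0.0067 1")

```text
time: 10.55
eef_pos: [0.4904, -0.2435, 0.1232]
tcp_rot: [0.989, -0.149, -0.0, -0.0]
contact_force: [0.3, -0.4, 0.1]
opening: 1.001
finger_force: 0.0
```

Scaled: -130 mm / 750 = -0.1733, -110 mm / 750 = -0.1467.

send_rows(rows="0 0 0 0 0 -0.0267 1;0 0 0 0 0 -0.08 1;0 0 0 -0.0333 0 -0.1467 1;0 0 0 -0.04 0 -0.1733 1;0 0 0 -0.04 0 -0.1733 1;0 0 0 -0.04 0 -0.1733 1")

```text
time: 11.3
eef_pos: [0.4614, -0.2344, 0.2519]
tcp_rot: [0.989, -0.149, -0.001, -0.001]
contact_force: [-0.1, 0.0, -0.1]
opening: 0.998
finger_force: 0.0
```

Run:
```python
from h import *
st(); c=(.4876,-.2434)
p=cam('wrist','w3')
for d in ctrl.look_for(p,'cup_head')[:2]:
    w=toworld(p,d['position']);print(round(d['p'],2),np.round(w,4))
a=rect(p,.142,c,.000133); b=rect(p,.122,c,.000133)
cv2.imwrite('pics/fit.png',np.hstack([cv2.resize(i,(400,400)) for i in (a,b)]))
```

```text
t 11.3 pos [ 0.4614 -0.2344  0.2519] eul [[0.9556, -0.2946, -0.0015], [-0.2946, -0.9556, 0.0013], [-0.0018, -0.0008, -1.0]] F [-0.1  0.  -0.1] open 0.998 q [-0.666 -0.062  1.96   0.     1.246  1.204]
0.66 [ 0.4906 -0.2448  0.1372]
```

View pics/fit.png

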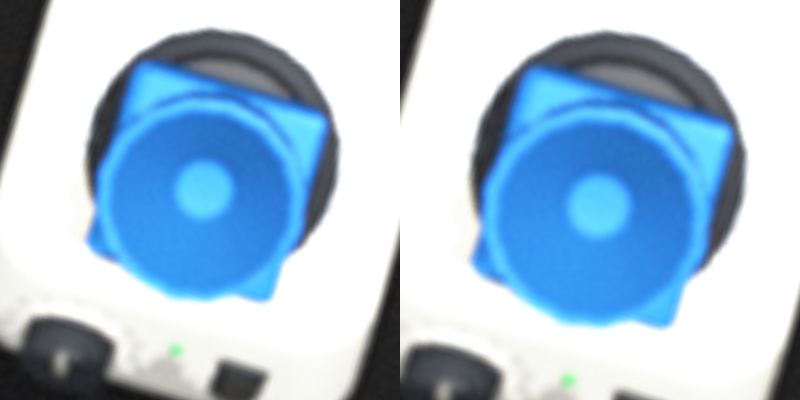

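The fitted head has its rim (z = 142 mm plane) at columns 97..305, which is 41.6 mm across, centred at (201,198) on the drive axis. It is square with the mixer and home, and the spring force came in at the expected height. Next is the tube.

```bash
python3 go.py .441 .257 .25 99
```

```text
t 11.4 pos [ 0.4613 -0.2343  0.2513] eul [[0.9556, -0.2945, -0.0027], [-0.2945, -0.9556, 0.0021], [-0.0032, -0.0013, -1.0]] F [ 0.5 -0.6 -0.1] open 1.002 q [-0.666 -0.061  1.96   0.     1.246  1.204]
turn [-2.3000e-01  4.0000e-02 -1.1613e+02] shift [-164.1 -463.5    2.4]
```

Scaled: -463 mm / 750 = -0.6173, -164 mm / 750 = -0.2187, -116 degrees / 120 = -0.9667.

send_rows(rows="0 0 -0.9667 -0.2187 -0.6173 0.0027 1;0 0 -0.9667 -0.2187 -0.6173 0.0027 1;0 0 -0.9667 -0.2187 -0.6173 0.0027 1;0 0 -0.9667 -0.2187 -0.6173 0.0027 1;0 0 -0.9667 -0.2187 -0.6173 0.0027 1;0 0 -0.9667 -0.2187 -0.6173 0.0027 1;0 0 -0.9667 -0.2187 -0.6173 0.0027 1;0 0 -0.9667 -0.2187 -0.6173 0.0027 1")

```text
time: 12.4
eef_pos: [0.4406, 0.2583, 0.2499]
tcp_rot: [0.823, 0.568, -0.001, -0.0]
contact_force: [0.8, -0.3, -0.2]
opening: 1.001
finger_force: 0.0
```

```bash
python3 go.py .441 .257 .25 99
```

```text
t 12.4 pos [0.4406 0.2583 0.2499] eul [[0.3546, 0.935, -0.002], [0.935, -0.3546, -0.0008], [-0.0014, -0.0016, -1.0]] F [ 0.8 -0.3 -0.2] open 1.001 q [ 0.331 -0.077  1.977 -0.     1.243  0.694]
turn [ -0.11   0.06 -29.77] shift [-1.1  0.9 -0.1]
```

Scaled: -30 degrees / 120 = -0.25.

send_rows(rows="0 0 -0.25 0 0 0 1;0 0 -0.25 0 0 0 1;0 0 -0.25 0 0 0 1;0 0 -0.25 0 0 0 1")

```text
time: 12.9
eef_pos: [0.4411, 0.2561, 0.2498]
tcp_rot: [0.651, 0.759, -0.001, -0.001]
contact_force: [0.4, 0.6, -0.6]
opening: 0.997
finger_force: 0.0
```

```bash
cat > tube.py <<'E'
from h import *
st(); c=(.438,.286)
for n in('wrist','top'):
    p=cam(n,'tube_'+n)
    for d in ctrl.look_for(p,'tube_orange')[:1]:
        w=toworld(p,d['position']);print(n,round(d['p'],2),np.round(w,4),np.round(proj(p,w)))
    for z in (.121,):
        a=rect(p,z,c,.0003); h=cv2.cvtColor(a,cv2.COLOR_BGR2HSV)
        for nm,lo,hi in (('or',8,25),('bl',100,130)):
            m=(h[...,0]>lo)&(h[...,0]<hi)&(h[...,1]>140)&(h[...,2]>60)
            for k in blob(m)[-2:]:
                if cv2.contourArea(k)<3000: continue
                e=cv2.fitEllipse(cv2.convexHull(k)); print(n,nm,unpix(*e[0],c,.0003),np.round(np.array(e[1])*.3,1))
E
python3 tube.py
```

```text
t 12.9 pos [0.4411 0.2561 0.2498] eul [[-0.1518, 0.9884, -0.0025], [0.9884, 0.1518, -0.0009], [-0.0005, -0.0026, -1.0]] F [ 0.4  0.6 -0.6] open 0.997 q [ 0.327 -0.078  1.978 -0.     1.244  0.174]
wrist 0.89 [0.4423 0.2928 0.1249] [262. 153.]
wrist or [0.4413 0.2973] [31.4 33.1]
wrist bl [0.4509 0.2437] [31.1 35.5]
top 0.58 [0.4371 0.2857 0.1201] [155. 233.]
top or [0.4394 0.2939] [32.8 34.3]
top bl [0.449  0.2407] [30.5 34.9]
```

View pics/tube_wrist.png

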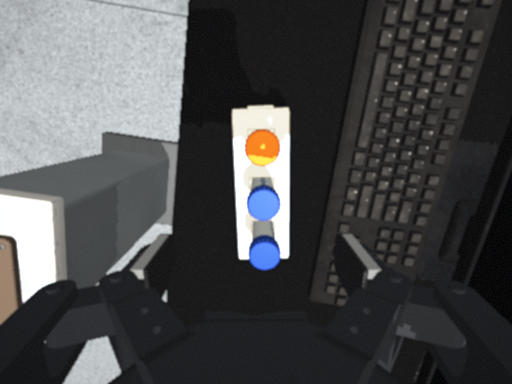

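The wrist picture shows the orange cap at (262,147), furthest from the gripper, with the blue caps at (263,203) and (265,252); the row lies along tool x. The mask may have cut off the yellowish part, so I'll refine it and triangulate the height.

Run:
```python
from h import *
rays=[]
c=(.438,.290)
for n in('wrist','top'):
    p=cam(n)
    for z in (.121,.104):
        a=rect(p,z,c,.0002,400); h=cv2.cvtColor(a,cv2.COLOR_BGR2HSV)
        m=(h[...,0]<36)&(h[...,1]>110)&(h[...,2]>60)
        k=blob(m)[-1]; e=cv2.fitEllipse(cv2.convexHull(k)); (x,y),r=cv2.minEnclosingCircle(k)
        print(n,z,unpix(*e[0],c,.0002,400),np.round(np.array(e[1])*.2,1),unpix(x,y,c,.0002,400),round(r*.4,1))
        if z==.121:
            E=np.array(p['extrinsics']);o=-E[:3,:3].T@E[:3,3];X=np.r_[unpix(*e[0],c,.0002,400),z];d=(X-o)/np.linalg.norm(X-o);rays.append((o,d))
A=sum(np.eye(3)-np.outer(d,d) for o,d in rays);b=sum((np.eye(3)-np.outer(d,d))@o for o,d in rays)
print('tri',np.round(np.linalg.solve(A,b),4))
```

```text
wrist 0.121 [0.4413 0.2974] [32.1 33.7] [0.4411 0.2971] 33.8
wrist 0.104 [0.4419 0.2957] [34.2 35.9] [0.4417 0.2954] 36.2
top 0.121 [0.4396 0.2939] [33.9 35.6] [0.4397 0.2935] 35.7
top 0.104 [0.4396 0.2995] [34.4 36.6] [0.4398 0.2989] 36.3
tri [0.4406 0.2965 0.1131]
```

```bash
python3 go.py .441 .297 .114 99.5
```

```text
t 13.2 pos [0.4414 0.256  0.2512] eul [[-0.1521, 0.9884, -0.0003], [0.9884, 0.1521, -0.0001], [-0.0, -0.0003, -1.0]] F [-0.1  0.1  0.3] open 0.996 q [ 0.326 -0.08   1.978  0.     1.244  0.174]
turn [-0.02  0.   -0.75] shift [ 40.6   5.9 137.1]
```

Scaled: 136 mm / 750 = 0.1813, 130 mm / 750 = 0.1733, -1 degrees / 120 = -0.0083.

send_rows(rows="0 0 -0.0083 0.054 0.008 0.04 1;0 0 -0.0083 0.054 0.008 0.1067 1;0 0 -0.0083 0.054 0.008 0.1467 1;0 0 -0.0083 0.054 0.008 0.1733 1;0 0 -0.0083 0.054 0.008 0.1813 1;0 0 -0.0083 0.054 0.008 0.1813 1;0 0 -0.0083 0.054 0.008 0.1813 1")

```text
time: 14.08
eef_pos: [0.442, 0.2973, 0.1167]
tcp_rot: [0.644, 0.765, 0.001, 0.001]
contact_force: [0.3, -1.0, -0.1]
opening: 0.998
finger_force: 0.0
```

send_rows(rows="0 0 0 0 0 0 -1;0 0 0 0 0 0 -1;0 0 0 0 0 0 -1;0 0 0 0 0 0 -1;0 0 0 0 0 0 -1;0 0 0 0 0 0 -1;0 0 0 0 0 0 -1", grip_force=60)

```text
time: 14.95
eef_pos: [0.4416, 0.2972, 0.1159]
tcp_rot: [0.644, 0.765, 0.001, 0.0]
contact_force: [0.0, -0.7, 3.9]
opening: 0.376
finger_force: 59.4
```

Scaled: -175 mm / 750 = -0.2333, -130 mm / 750 = -0.1733.

send_rows(rows="0 0 0 0 0 -0.02 -1;0 0 0 0 0 -0.0533 -1;0 0 0 0 0 -0.1067 -1;0 0 0 0 0 -0.1733 -1;0 0 0 0 0 -0.2333 -1;0 0 0 0 0 -0.2333 -1;0 0 0 0 0 -0.2333 -1")

```text
time: 15.82
eef_pos: [0.4403, 0.2967, 0.2895]
tcp_rot: [0.644, 0.765, -0.001, -0.001]
contact_force: [0.2, 0.1, -1.8]
opening: 0.38
finger_force: 60.3
```

```bash
python3 go.py .488 -.2435 .29 20
python3 - <<'E'
from h import *
p=cam('scene','sc2')
print([ (round(d['p'],2),np.round(toworld(p,d['position']),3)) for d in ctrl.look_for(p,'tube_orange')])
E
```

```text
t 15.82 pos [0.4403 0.2967 0.2895] eul [[-0.1704, 0.9854, -0.0021], [0.9854, 0.1704, -0.0008], [-0.0004, -0.0022, -1.0]] F [ 0.2  0.1 -1.8] open 0.38 q [ 0.402 -0.06   1.888  0.     1.315  0.23 ]
turn [-0.09  0.11 79.81] shift [-5.404e+02 -4.510e+01 -2.000e-01]
[(0.63, array([0.435, 0.303, 0.25 ]))]
```

Scaled: -541 mm / 750 = -0.7213, -45 mm / 750 = -0.06, 80 degrees / 120 = 0.6667.

send_rows(rows="0 0 0.6667 -0.7213 -0.06 0 -1;0 0 0.6667 -0.7213 -0.06 0 -1;0 0 0.6667 -0.7213 -0.06 0 -1;0 0 0.6667 -0.7213 -0.06 0 -1;0 0 0.6667 -0.7213 -0.06 0 -1;0 0 0.6667 -0.7213 -0.06 0 -1;0 0 0.6667 -0.7213 -0.06 0 -1;0 0 0.6667 -0.7213 -0.06 0 -1")

```text
time: 16.92
eef_pos: [0.4844, -0.2027, 0.2884]
tcp_rot: [0.985, 0.17, -0.001, -0.001]
contact_force: [1.1, 0.2, -1.5]
opening: 0.377
finger_force: 60.3
```

send_rows(rows="0 0 0 0 0 0 -1;0 0 0 0 0 0 -1;0 0 0 0 0 0 -1")

```text
time: 17.3
eef_pos: [0.485, -0.1995, 0.2896]
tcp_rot: [0.985, 0.173, -0.0, -0.001]
contact_force: [-0.2, -0.3, -0.3]
opening: 0.382
finger_force: 60.3
```

```bash
python3 go.py .488 -.2435 .26 20
python3 - <<'E'
from h import *
p=cam('scene');w=cam('wrist')
X=np.array(ctrl.get_state()['eef_pos'])
u,v=proj(p,X-[0,0,.06]).astype(int); print(u,v,[np.round(proj(p,X-[0,0,d])) for d in (0,.11)])
a=cv2.cvtColor(p['color'],cv2.COLOR_RGB2BGR)[v-50:v+50,u-50:u+50]
b=cv2.cvtColor(w['color'],cv2.COLOR_RGB2BGR)[60:360,106:406]
print([np.round(proj(w,X-[0,0,d])-[106,60]) for d in (0,.11)])
cv2.imwrite('pics/carry.png',np.hstack([cv2.resize(i,(400,400),interpolation=cv2.INTER_CUBIC) for i in (a,b)]))
E
```

```text
t 17.3 pos [ 0.485  -0.1995  0.2896] eul [[0.9401, 0.3409, -0.0012], [0.3409, -0.9401, 0.0011], [-0.0007, -0.0014, -1.0]] F [-0.2 -0.3 -0.3] open 0.382 q [-0.584 -0.076  1.903  0.     1.316  0.639]
turn [-0.08  0.04 -0.07] shift [-12.2  42.4  29.5]
308 139 [array([311., 124.]), array([307., 153.])]
[array([147., 198.]), array([148., 136.])]
```

View pics/carry.png

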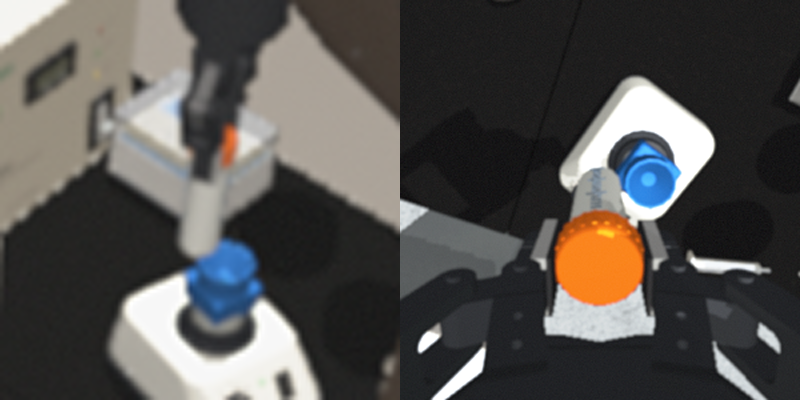

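The scene crop (left) shows the tube hanging straight with its tip at (197,250), against (196,256) predicted for upright. The wrist view agrees, with the tip near (597,175).

Scaled: 42.5 mm / 750 = 0.0567, -12 mm / 750 = -0.016.

send_rows(rows="0 0 0 -0.016 0.0567 0 -1;0 0 0 -0.016 0.0567 0 -1;0 0 0 -0.016 0.0567 0 -1;0 0 0 -0.016 0.0567 0 -1")

```text
time: 17.9
eef_pos: [0.4884, -0.244, 0.2903]
tcp_rot: [0.985, 0.173, 0.0, -0.0]
contact_force: [0.5, -0.0, -0.0]
opening: 0.375
finger_force: 60.3
```

```bash
python3 go.py .488 -.2435 .245 20
```

```text
t 17.9 pos [ 0.4884 -0.244   0.2903] eul [[0.9404, 0.3401, -0.0], [0.3401, -0.9404, 0.0003], [0.0001, -0.0003, -1.0]] F [ 0.5 -0.  -0. ] open 0.375 q [-0.649 -0.027  1.855  0.     1.314  0.574]
turn [-0.02 -0.   -0.12] shift [-0.2 -0.6 45.3]
```

Scaled: 49 mm / 750 = 0.0653, 46 mm / 750 = 0.0613.

send_rows(rows="0 0 0 0 -0.0005 0.0267 -1;0 0 0 0 -0.0005 0.0467 -1;0 0 0 0 -0.0005 0.056 -1;0 0 0 0 -0.0005 0.0613 -1;0 0 0 0 -0.0005 0.0653 -1;0 0 0 0 -0.0005 0.0653 -1")

```text
time: 18.65
eef_pos: [0.4883, -0.2449, 0.2415]
tcp_rot: [0.985, 0.172, 0.0, 0.0]
contact_force: [-0.6, 0.1, -0.7]
opening: 0.385
finger_force: 60.3
```

Scaled: 7 mm / 750 = 0.0093, 6 mm / 750 = 0.008.

send_rows(rows="0 0 0 0 0 0.0027 -1;0 0 0 0 0 0.0053 -1;0 0 0 0 0 0.008 -1;0 0 0 0 0 0.0093 -1;0 0 0 0 0 0.0093 -1")

```text
time: 19.27
eef_pos: [0.4884, -0.2448, 0.2351]
tcp_rot: [0.985, 0.172, 0.0, 0.0]
contact_force: [-0.8, 1.2, 3.9]
opening: 0.374
finger_force: 60.7
```

Scaled: 6 mm / 750 = 0.008, 4 mm / 750 = 0.0053.

send_rows(rows="0 0 0 0 -0.0008 0.0027 -1;0 0 0 0 -0.0008 0.0053 -1;0 0 0 0 -0.0008 0.008 -1;0 0 0 0 -0.0008 0.008 -1")

```text
time: 19.77
eef_pos: [0.4883, -0.2444, 0.2292]
tcp_rot: [0.985, 0.172, 0.0, 0.001]
contact_force: [-1.4, 1.1, 7.0]
opening: 0.383
finger_force: 60.9
```

Scaled: 3 mm / 750 = 0.004, 2 mm / 750 = 0.0027.

send_rows(rows="0 0 0 0 0 0.0013 -1;0 0 0 0 0 0.0027 -1;0 0 0 0 0 0.004 -1;0 0 0 0 0 0.004 -1")

```text
time: 20.27
eef_pos: [0.4885, -0.2444, 0.2267]
tcp_rot: [0.985, 0.172, 0.001, 0.001]
contact_force: [-1.9, 1.1, 8.0]
opening: 0.378
finger_force: 61.1
```

Scaled: 1 mm / 750 = 0.0013, 0.3 mm / 750 = 0.0004.

send_rows(rows="0 0 0 0.0004 0 0.0013 -1;0 0 0 0.0004 0 0.0013 -1;0 0 0 0.0004 0 0.0013 -1")

```text
time: 20.65
eef_pos: [0.4888, -0.2444, 0.2259]
tcp_rot: [0.985, 0.172, 0.001, 0.001]
contact_force: [-1.6, 1.2, 8.7]
opening: 0.377
finger_force: 61.2
```

Scaled: 0.7 mm / 750 = 0.0009.

send_rows(rows="0 0 0 0 0 0.0009 -1;0 0 0 0 0 0.0009 -1;0 0 0 0 0 0.0009 -1")

```text
time: 21.02
eef_pos: [0.4889, -0.2444, 0.2257]
tcp_rot: [0.985, 0.172, 0.001, 0.001]
contact_force: [-1.6, 1.7, 9.6]
opening: 0.376
finger_force: 61.3
```

Scaled: 1 mm / 750 = 0.0013.

send_rows(rows="0 0 0 0 0 0.0013 -1;0 0 0 0 0 0.0013 -1;0 0 0 0 0 0.0013 -1")

```text
time: 21.4
eef_pos: [0.4891, -0.2445, 0.2256]
tcp_rot: [0.985, 0.172, 0.001, 0.001]
contact_force: [-3.6, 2.6, 12.7]
opening: 0.379
finger_force: 61.6
```

Scaled: 1 mm / 750 = 0.0013.

send_rows(rows="0 0 0 0 0 0.0013 -1;0 0 0 0 0 0.0013 -1;0 0 0 0 0 0.0013 -1")

```text
time: 21.78
eef_pos: [0.4895, -0.2445, 0.2256]
tcp_rot: [0.985, 0.172, 0.001, 0.001]
contact_force: [-3.0, 3.3, 15.3]
opening: 0.376
finger_force: 61.9
```

Scaled: -0.8 mm / 750 = -0.0011, -0.5 mm / 750 = -0.0007.

send_rows(rows="0 0 0 -0.0007 -0.0011 0.0011 -1;0 0 0 -0.0007 -0.0011 0.0011 -1;0 0 0 -0.0007 -0.0011 0.0011 -1;0 0 0 -0.0007 -0.0011 0.0011 -1")

```text
time: 22.28
eef_pos: [0.4891, -0.2443, 0.2255]
tcp_rot: [0.985, 0.172, 0.002, 0.002]
contact_force: [-2.6, 4.1, 17.2]
opening: 0.377
finger_force: 61.9
```

Run:
```python
from h import *
st(); p=cam('scene');w=cam('wrist'); s=st()
X=np.array(s['eef_pos'])
u,v=proj(p,X-[0,0,.06]).astype(int); print([(np.round(proj(p,X-[0,0,d]))-[u-50,v-50])*4 for d in (0,.11)])
a=cv2.cvtColor(p['color'],cv2.COLOR_RGB2BGR)[v-50:v+50,u-50:u+50]
b=cv2.cvtColor(w['color'],cv2.COLOR_RGB2BGR)[60:260,156:356]
print([np.round(proj(w,X-[0,0,d])-[156,60])*2 for d in (0,.11)])
cv2.imwrite('pics/fin.png',np.hstack([cv2.resize(i,(400,400),interpolation=cv2.INTER_CUBIC) for i in (a,b)]))
```

```text
t 22.27 pos [ 0.4891 -0.2443  0.2255] eul [[0.9408, 0.3389, 0.0046], [0.3389, -0.9408, -0.0029], [0.0033, 0.0043, -1.0]] F [-2.6  4.1 17.2] open 0.377 q [-6.490e-01  2.600e-02  1.923e+00  1.000e-03  1.188e+00  5.760e-01]
t 22.38 pos [ 0.4891 -0.2443  0.2255] eul [[0.9408, 0.3389, 0.0046], [0.3389, -0.9408, -0.0028], [0.0034, 0.0042, -1.0]] F [-3.2  3.2 15.2] open 0.376 q [-6.490e-01  2.600e-02  1.923e+00  1.000e-03  1.188e+00  5.760e-01]
[array([212., 144.]), array([196., 252.])]
[array([194., 396.]), array([194., 274.])]
```

View pics/fin.png

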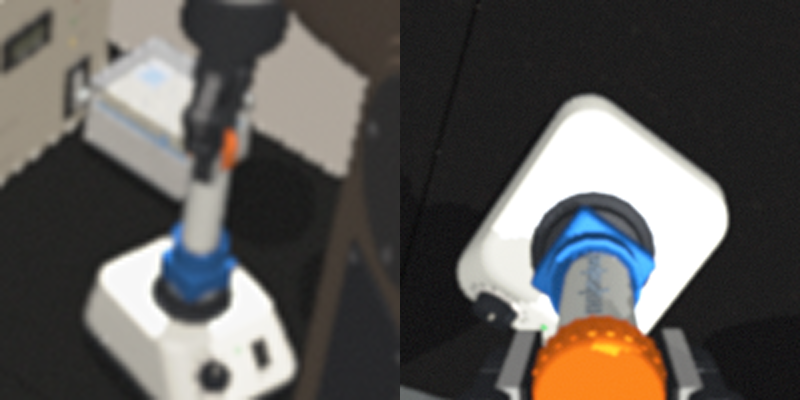

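The tube stands upright in the cup, and the scene view shows its lower end in the blue head at about (200,245). The tool has stopped after about 10 mm of travel with a steady push of about 16 N, so I'm handing it in.

```bash
python3 -c "
from plant import ctrl
print(ctrl.sign_off())"
```

```text
the job is handed in; nothing more can be done
None
```

The job is handed in: the cup head is fitted home on the drive and released, and the orange-capped tube is held upright in it, pressing the drive onto its stop with about 16 N at 22 s of the 61 s allowed.

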